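Vent a stuck drying pot and crack its lid

ROBOT

A 6-joint arm with a two-finger parallel gripper is mounted at the origin on a cart in front of the work surface, level with it; the furniture and walls round the work are solid. World frame = base frame: x ahead of the robot, y to its left, z up, the work surface at z = 0. Lengths are in mm, angles in rad, forces in N, time in s.
With the tool pointing down it reaches from about 350 to 975 mm from the base axis. Payload 17.4 kg.
Tool frame: the origin (TCP) lies midway between the tips of the shut fingers; the grasp point (between the pads) lies 19 mm behind it; z points along the fingers, y is the line along which they close (so a half turn about z gives the same grasp; the last joint's range is limited). The gripper opens to 85 mm and grips with 20 to 120 N. Pads are 22 mm wide; open, the fingers measure 114 mm over their backs; the gripper's body (76 mm by 85 mm) begins 54 mm behind the grasp point. The pads swing forward as they close: fully open they stand 13 mm farther back than shut.
Start: joints at [-0.038, 0.116, 1.442, -0, 1.584, -0.038], TCP at [675.006, -0.009, 231.303] pointing down, gripper open.
Joint ranges: [-2.83, 2.83], [-0.83, 2.19], [0.07, 2.5], [-1.14, 4.28], [0.01, 3], [-2.97, 2.97]. Speed limits (rad/s): [1.89, 1.89, 2.22, 3.14, 3.14, 3.14].

INTERFACE

Orientations are given as a unit quaternion [w, x, y, z].
In Python, from rig import bot gives the robot as it stands.
- The arm moves only by the tool servo_tool, never from a script. Its argument "plan" is a list that holds one entry, the list of rows, each a list of 5 numbers: the opening, from 0 (shut) to 1 (fully open), then the shift along the world's x, y, z in cm, then the turn about the world's z in rad. A call has 1 to 12 rows; each row shifts and turns the commanded pose from where the row before left it; what a row does not reach is not made up. A row lasts 1/10 s, in which the tool goes at most 50 mm and 8.59 degrees, less where a joint would pass 70% of its speed; a pose out of reach is approached as far as the arm can. A call is refused whole if a number of a shift passes 5 or a number of a turn 0.15, either way. A call with a gripper value outside its range is refused whole. The fingers move at their own pace and stop on an object; "squeeze" is the grip in N (left out, the last holds). Time passes only in rows, so rows that do not move let the fingers close. It gives the time, the measured TCP pose, the force, the opening and the grip force at its end, in the units of the state.
- bot.get_obs(): the state, without advancing time (a new reading comes with each control period).
- bot.camera(name): name is "scene" or "side" or "wrist"; returns a dict with "color" (480x640x3 uint8, red, green, blue), "vertical_fov" (degrees; the focal length in pixels is half the picture's height over the tangent of half this angle, whatever the lens; pixels are square), "cx", "cy" (the principal point, pixels), "k1" (the pictures are not rectified: a ray, as slopes to the right and down, at radius r is drawn at 1 + k1 r^2 times it, then the intrinsics apply), "R" (3x3) and "t" (3): a world point X has camera coordinates R X + t. Camera axes: x right, y down, z forward; pixel columns grow to the right and rows downward; lengths in mm; the calibration is good to about 2 mm. A picture is of the moment at which its call begins. There is no depth.
- bot.finish_job(): hands the job in; it is judged then, once.
Trained networks look in the newest picture that a camera, given by its name, has taken for a name from the list of things; names that differ only in an ending like _2 or _b are one class to them, and where a whole thing is asked for, a point or a joint stands for the part that bears it (a point fixed in the world has none). Each returns a list of dicts, best first, with "p" (0 to 1); they miss things now and then, are a little off and sometimes report something else, mostly with a low value. They report only what shows in the picture. A call takes as long as a camera call. They do not tell look-alikes from the thing itself.
- bot.look_for(name, camera): "uv" ([column, row] in pixels, amid what is visible of it).
The state is a dict: "clock": time; "joint_positions": joint angles; "joint_vel": joint speeds; "effort": joint torques, N m; "ee_pos": TCP position; "ee_rot": TCP orientation; "contact_force": force on the tool from outside, world axes, zero at the start; "wrist_torque": the same for the moment, N m; "finger_gap": finger opening in mm; "grasp_force": force on a finger pad.
Only numpy, scipy, OpenCV 4.12 (cv2) and the standard library are available. Lean on these libraries where they do the work, as an engineer would, in place of code of your own. Each camera call takes 0.05 s, during which the arm holds its last target. There are 200 camera calls.

TASK

The gauge drying pot is stuck shut on its seal: take the vent key out of its holder block, push it straight down into the pot's vent tube until its head sits on the tube's mouth, and leave it there. Then pull the lid, which has a bar handle, free of its sticky seal without tearing it far up, and finish still holding it level over the pot, steady and slightly open, with a gap of about 25 mm between lid and rim. Leave the other things where they lie.

Things in the scene. Friction and masses are not known exactly. Their poses are not given: they have to be found in the camera images.
- dry_pot: Drying pot, round grey steel, 116 mm across and 85 mm high with a 22 mm steel collar 124 mm across, fixed to the cart top; origin in the middle of its underside, z up, x roughly away from the robot (turned up to 0.5 rad). Its vent tube stands on the cart top 105 mm to its +y side: outside diameter 18 mm, bore 10 mm.
- tube_mouth (a point): Centre of the open upper end of the steel vent tube, 100 mm above the cart top; the mouth flares to 15 mm across inside, 23 mm outside, over its top 10 mm.
- vent_stem (a joint): Brass valve stem inside the vent tube, m pushed down: 0 as found (its top 60 mm below the tube mouth), 0.012 at its stop. It slides stiffly (about 4 N) and stays where it is pushed; it reads about 0.010 when the key's head sits on the tube mouth.
- vent_key: Vent key, steel rod 8 mm in diameter and 70 mm long with a tapered tip, and above it a round dark head 18 mm in diameter and 40 mm tall; 60 g. Origin at the tip, z along the key towards the head. It stands upright, loose, in the hole of the holder block with its tip 5 mm above the cart top (its head starts 25 mm above the block's top).
- key_grip (a point): On the key's axis inside the head, 95 mm above the tip (25 mm above the head's underside, 15 mm below its top).
- key_holder: Aluminium holder block 60 x 60 x 50 mm, fixed, with one upright hole 10 mm wide and 45 mm deep in the middle; origin in the middle of its underside.
- pot_rim (a point): Centre of the pot's rim (top of the collar), 85 mm above the cart top.
- lid: Aluminium lid, disc 126 x 8 mm with a 26 mm deep plug below it in the pot's mouth; loose, about 0.3 kg; origin in the centre of the disc's underside (on the rim when shut), z up, y along the bar handle. Rubber lips grip the plug: the pull up grows to some 10 to 20 N over the first 6 to 8 mm of lift, then they suddenly let go; from 15 mm up the lid hangs free, with its own weight only.
- lid_handle (a point): Middle of the lid's bar handle, 45 mm above the disc's underside: flat-sided steel bar 12 mm thick, 14 mm high, 80 mm long along the lid's y, on two feet at its ends; 30 mm free under it, 56 mm between the feet.
- big_nut: Bystander: hex nut 44 mm wide, 20 mm high.
- tape_measure: Bystander: tape measure 36 x 76 x 66 mm, standing.
- chisel: Bystander: steel cold chisel, 163 mm long, lying flat.
- tube_offcut: Bystander: offcut of square steel tube 40 x 120 x 40 mm, lying flat.
Not all that is in view belongs to the job. Leave any purple look-alike of the vent_key alone.

How it is judged (in metres and radians):
On the way, in this order (a step that is already met when the one before it is completed fails the run):
1. the vent key is pushed home in the vent tube while the lid is still shut (value of joint vent_stem above 0.008 m and horizontal distance between vent_key and tube_mouth below 0.004 m and angle between vent_key's own z axis and vertical below 0.1 rad and z of lid in the frame of pot_rim below 0.004 m), for 0.2 s.
2. the lid is broken free of its seal and held (z of lid in the frame of pot_rim above 0.011 m and contact force between the fingers and lid above 1 N), for 0.1 s.
At the end, for the whole second after the job is handed in: Fingers alone hold the lid (over 1 N; pot on lid under 0.5 N), 15 to 40 mm above the rim, within 20 mm of centre and 0.2 rad of level, slower than 20 mm/s; the key, let go, is in the tube within 4 mm and 0.1 rad, tip 65 mm or more below the mouth, stem down over 8 mm (z of lid in the frame of pot_rim between 0.015 and 0.04 m and horizontal distance between lid and pot_rim below 0.02 m and angle between lid's own z axis and vertical below 0.2 rad and linear speed of lid below 0.02 m/s and contact force between the fingers and lid above 1 N and contact force between lid and dry_pot below 0.5 N and value of joint vent_stem above 0.008 m and horizontal distance between vent_key and tube_mouth below 0.004 m and angle between vent_key's own z axis and vertical below 0.1 rad and z of vent_key in the frame of tube_mouth below -0.065 m and contact force between the fingers and vent_key below 0.2 N); the arm keeps its last pose, push and grip.
It fails at once if the lid is torn up more than 80 mm above the rim (z of lid in the frame of pot_rim above 0.08 m).
It fails at once if a bystander is moved by more than 30 mm (distance of any of chisel, tube_offcut, big_nut, tape_measure from where it was at the start of the episode above 0.03 m).
It also fails if it takes over 53 s, if anything falls off the work surface, if the arm or the gripper's body presses on something with over 40 N, if the wrist force passes 120 N, or if a joint passes its speed limit or range.

## Working session

There is one attempt and no reset: what is moved stays moved. The work goes in short steps, Python scripts to look and compute and a tool call to move; the robot and the scene stay as the last step left them, time stands still between calls to the robot, and variables do not carry over. Pictures are saved under pics/ and viewed, at most 10 in all, crops included, and the job is handed in when it is done.

Besides the shell and the picture viewer there is one more tool, called after ">>>" as name(argument=value, ...), one argument or row to a line, values as JSON. servo_tool: Moves the arm, as the interface text tells. Its arguments: {"type":"object","properties":{"plan":{"type":"array"},"squeeze":{"type":"number"}},"required":["plan"]}

```bash
mkdir -p pics; cat > h.py <<'E'
from rig import bot
import numpy as np, cv2
def ray(c,uv):
    f=240/np.tan(np.radians(c["vertical_fov"])/2)
    d=(np.array(uv,float)-[c["cx"],c["cy"]])/f
    s=d.copy()
    for _ in range(30): s=d/(1+c["k1"]*(s@s))
    R=np.array(c["R"]);t=np.array(c["t"])
    v=R.T@np.array([s[0],s[1],1]); return -R.T@t, v/np.linalg.norm(v)
def atz(c,uv,z):
    o,v=ray(c,uv); return o+v*(z-o[2])/v[2]
def tri(rays):
    A=sum(np.eye(3)-np.outer(v,v) for o,v in rays); b=sum((np.eye(3)-np.outer(v,v))@o for o,v in rays)
    X=np.linalg.solve(A,b); return X,[round(float(np.linalg.norm((np.eye(3)-np.outer(v,v))@(X-o))),1) for o,v in rays]
def proj(c,X):
    f=240/np.tan(np.radians(c["vertical_fov"])/2)
    p=np.array(c["R"])@np.array(X,float)+np.array(c["t"]); s=p[:2]/p[2]
    return s*(1+c["k1"]*(s@s))*f+[c["cx"],c["cy"]]
def save(c,n): cv2.imwrite("pics/"+n,c["color"][:,:,::-1])
E
cat > a.py <<'E'
from h import *
import pickle
cs={}
for n in ["scene","side","wrist"]:
    c=cs[n]=bot.camera(n); save(c,n+"0.png")
    print(n,np.round(-np.array(c["R"]).T@c["t"]),c["vertical_fov"],c["k1"])
    for o in ["vent_key","key_grip","tube_mouth","key_holder","lid_handle","lid","pot_rim"]:
        print(o,[(np.round(d["uv"]).tolist(),round(d["p"],2)) for d in bot.look_for(o,n)][:4])
pickle.dump(cs,open("c0.pkl","wb"))
print(bot.get_obs())
E
python3 a.py
```

```text
scene [158. 684. 501.] 47.20019853281606 -0.1486507612532112
vent_key [([317.0, 327.0], 0.82), ([217.0, 296.0], 0.79), ([265.0, 302.0], 0.72)]
key_grip [([266.0, 300.0], 0.86), ([222.0, 295.0], 0.8), ([311.0, 323.0], 0.74), ([202.0, 324.0], 0.29)]
tube_mouth [([342.0, 274.0], 0.72)]
key_holder [([270.0, 341.0], 0.74), ([341.0, 234.0], 0.51)]
lid_handle [([341.0, 234.0], 0.71)]
lid [([339.0, 232.0], 0.66)]
pot_rim [([344.0, 274.0], 0.67)]
side [496. 780. 517.] 46.009360536366145 -0.14059977158524578
vent_key [([260.0, 330.0], 0.98), ([370.0, 309.0], 0.6), ([314.0, 303.0], 0.59)]
key_grip [([367.0, 306.0], 0.88), ([319.0, 307.0], 0.68), ([260.0, 330.0], 0.64), ([222.0, 352.0], 0.2)]
tube_mouth [([327.0, 265.0], 0.91)]
key_holder [([318.0, 346.0], 0.82)]
lid_handle [([318.0, 220.0], 0.71), ([400.0, 223.0], 0.41)]
lid [([319.0, 220.0], 0.9), ([328.0, 264.0], 0.25)]
pot_rim [([326.0, 261.0], 0.69)]
wrist [675.  83. 374.] 68.57316586890713 -0.05206761909296983
vent_key [([126.0, 81.0], 0.58)]
key_grip [([127.0, 79.0], 0.8)]
tube_mouth [([150.0, 182.0], 0.65)]
key_holder [([164.0, 18.0], 0.92)]
lid_handle [([167.0, 264.0], 0.64)]
lid [([168.0, 259.0], 0.55)]
pot_rim [([149.0, 185.0], 0.64), ([81.0, 334.0], 0.45)]
{'clock': 1.2, 'joint_positions': array([-3.78473803e-02,  1.15964155e-01,  1.44160623e+00,  1.34768895e-05,
        1.58401588e+00, -3.78155947e-02]), 'joint_vel': array([ 0.00019809, -0.00040042, -0.00013763,  0.00226244, -0.00035522,
        0.00056706]), 'effort': array([-1.39583844e-03, -7.31760120e+01, -6.32652926e+01, -1.46963098e-04,
        5.76468228e-04,  2.88855097e-05]), 'ee_pos': array([ 6.74995468e+02, -3.68340764e-02,  2.31323443e+02]), 'ee_rot': array([-2.24023906e-06,  7.07117956e-01,  7.07095606e-01,  7.11099487e-06]), 'contact_force': array([0.77264955, 0.85807677, 0.53971278]), 'wrist_torque': array([ 0.00394023,  0.00117715, -0.02137511]), 'grasp_force': 0.0, 'finger_gap': 85.10533903137309}
```

View pics/scene0.png

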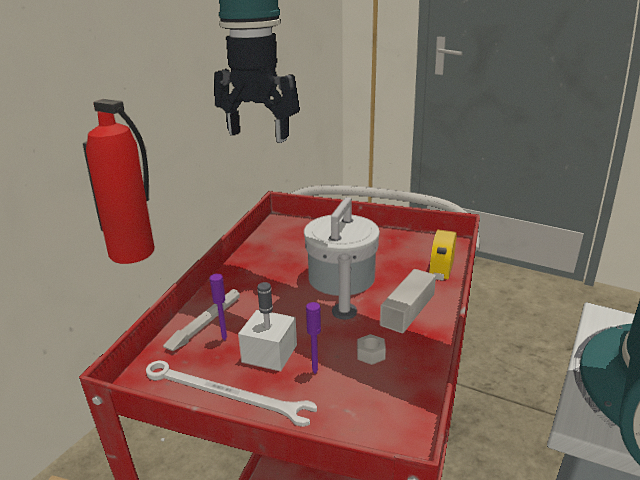

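View pics/side0.png

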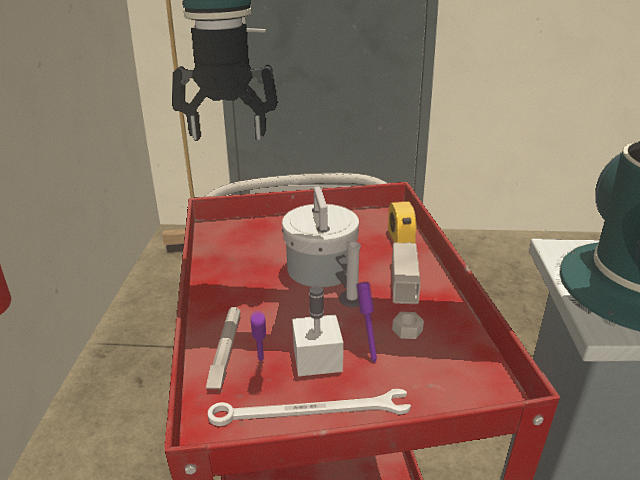

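View pics/wrist0.png

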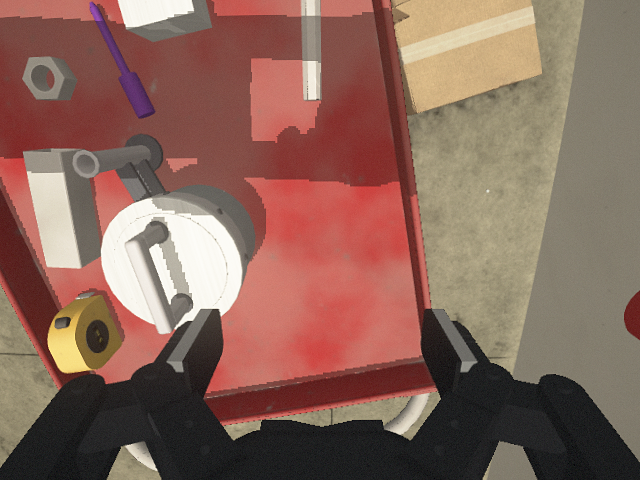

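Scene: the candidates are the dark-headed key in the white block (265,298), and purple look-alikes at (217,290) and (314,318). The dark one in the holder fits the description. I'll confirm it in one enlarged montage (top: scene key, scene tube/pot; bottom: side, same).

```bash
cat > m.py <<'E'
from h import *
import pickle
cs=pickle.load(open("c0.pkl","rb"))
def crop(n,x,y,w,h,k): return cv2.resize(cs[n]["color"][y:y+h,x:x+w,::-1],(w*k,h*k),interpolation=cv2.INTER_CUBIC)
a=np.hstack([crop("scene",235,275,80,60,5),crop("scene",300,190,80,60,5)])
b=np.hstack([crop("side",280,280,80,60,5),crop("side",285,185,80,60,5)])
cv2.imwrite("pics/crop.png",np.vstack([a,b]))
S,D,W=cs["scene"],cs["side"],cs["wrist"]
print("tube",tri([ray(S,(345,257)),ray(D,(353,245)),ray(W,(87,163))]))
print("keytop",tri([ray(S,(264,287)),ray(D,(316,291))]))
print("handle",tri([ray(S,(342,207)),ray(D,(319,197)),ray(W,(148,278))]))
E
python3 m.py
```

```text
tube (array([488.84786586,  54.04841491,  98.74236401]), [1.0, 0.5, 1.3])
keytop (array([535.36247437, 193.55580539, 111.16281533]), [0.5, 0.5])
handle (array([541.7296723 , -30.37582897, 135.25425093]), [3.6, 2.4, 3.4])
```

View pics/crop.png

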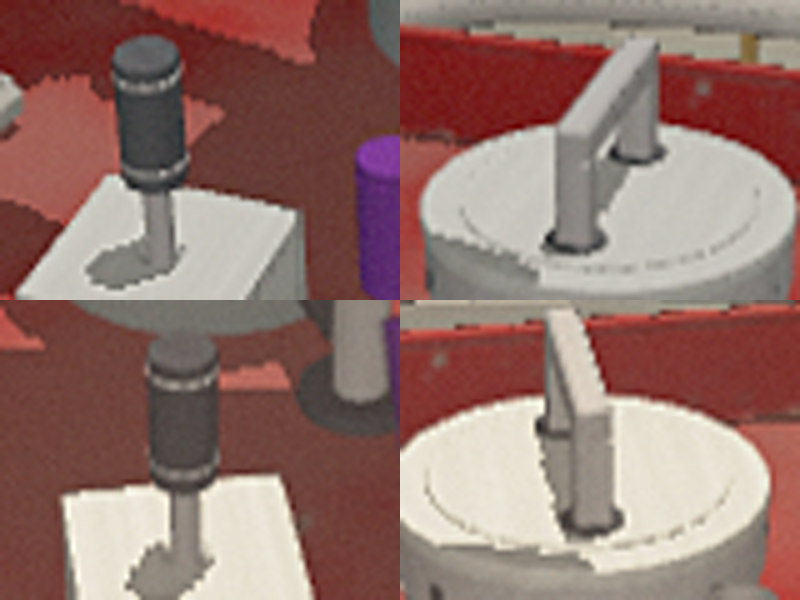

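The crop confirms it: dark head (scene 264,286) on a grey rod standing in the white block; the others are purple. Next I move the wrist camera closer.

>>> servo_tool(
  plan=[
    [[1,-4,1,0,0],[1,-4,1,0,0],[1,-4,1,0,0],[1,-3,1,0,0],[1,0,0,0,0],[1,0,0,0,0],[1,0,0,0,0]],
  ],
)

```text
clock: 1.9
ee_pos: [525.6, 39.8, 231.3]
ee_rot: [0.0, 0.707, 0.707, 0.0]
contact_force: [0.0, -0.1, 0.0]
finger_gap: 85.5
grasp_force: 0.0
```

```bash
cat > b.py <<'E'
from h import *
import pickle
W=bot.camera("wrist"); pickle.dump(W,open("c1.pkl","wb")); save(W,"wrist1.png")
print(bot.get_obs()["ee_pos"],-np.array(W["R"]).T@W["t"])
for n,X in dict(tube=(489,54,100),keytop=(535,193.5,115),handle=(541,-30,137)).items(): print(n,proj(W,X))
E
python3 b.py
```

```text
[525.63771529  39.76181974 231.12159463] [525.47778217 122.56590368 373.90166783]
tube [276.09806269 212.8980123 ]
keytop [336.26397098   9.65316927]
handle [341.64077778 329.46010551]
```

View pics/wrist1.png

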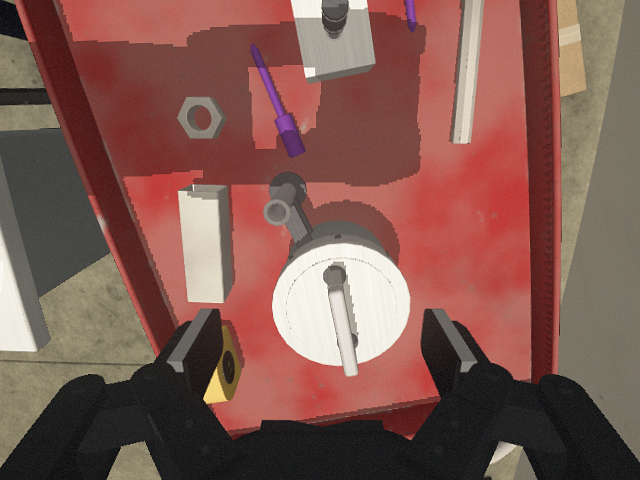

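```bash
cat > m2.py <<'E'
from h import *
import pickle
cs=pickle.load(open("c0.pkl","rb")); V=pickle.load(open("c1.pkl","rb"))
S,D,W=cs["scene"],cs["side"],cs["wrist"]
# subpixel circles in wrist1
g=cv2.cvtColor(V["color"],cv2.COLOR_RGB2GRAY)
t=tri([ray(S,(345,257)),ray(D,(353,245)),ray(W,(87,163)),ray(V,(277,212))]);print("tube",t)
print("key",tri([ray(S,(264.4,285.6)),ray(D,(316.8,289.8)),ray(V,(335.5,9))]), tri([ray(S,(264.4,285.6)),ray(D,(316.8,289.8))]))
n=tri([ray(S,(335.4,216)),ray(D,(323.6,206.6)),ray(V,(334,286)),ray(W,(134,241))]);f=tri([ray(S,(349,198.4)),ray(D,(316.6,187.4)),ray(V,(350,373)),ray(W,(165,329))])
print(n,f); m=(n[0]+f[0])/2; d=n[0]-f[0]; print("mid",m,"len",np.linalg.norm(d),"yaw",np.arctan2(-d[0],d[1]))
# lid disc: mask bright, fit ellipse
hsv=cv2.cvtColor(V["color"],cv2.COLOR_RGB2HSV); mk=((hsv[...,1]<40)&(hsv[...,2]>185)).astype(np.uint8); mk[:235]=0;mk[380:]=0;mk[:,:255]=0;mk[:,420:]=0
c=max(cv2.findContours(mk,0,1)[0],key=cv2.contourArea); P=np.array([atz(V,p[0],93) for p in cv2.convexHull(c)])[:,:2]
from scipy.optimize import least_squares
r=least_squares(lambda q:np.hypot(*(P-q[:2]).T)-q[2],[540,-30,63],loss="soft_l1").x; print("lid",r)
v=t[0][:2]-r[:2]; print(np.linalg.norm(v),np.arctan2(-v[0],v[1]))
for nm,q in (("tube0",(489,54,100)),): print([proj(c,q) for c in (S,D,W,V)])
E
python3 m2.py
```

```text
tube (array([489.04642135,  54.16712165,  98.75929244]), [1.2, 0.6, 1.1, 0.6])
key (array([534.35426098, 194.13427967, 113.7208815 ]), [0.3, 0.3, 0.2]) (array([534.32676636, 193.89271854, 113.56196081]), [0.2, 0.2])
(array([534.84291663,   2.1618738 , 133.88545627]), [2.5, 2.2, 3.4, 2.6]) (array([548.90418259, -74.26001909, 133.01153926]), [1.2, 1.3, 0.4, 1.3])
mid [541.87354961 -36.04907265 133.44849776] len 77.70964318564667 yaw 0.1819600999856189
lid [542.74472865 -36.20649753  62.27389643]
105.12325741454721 0.5361300001295913
[array([344.28945544, 256.38588948]), array([352.89300956, 244.56428396]), array([ 84.93478402, 164.35217867]), array([276.09806269, 212.8980123 ])]
```

```bash
cat > m3.py <<'E'
from h import *
import pickle
cs=pickle.load(open("c0.pkl","rb")); V=pickle.load(open("c1.pkl","rb"))
S,D,W=cs["scene"],cs["side"],cs["wrist"]
print("p1 head",tri([ray(S,(313,306)),ray(D,(362,286)),ray(V,(294,152))]),"tip",tri([ray(S,(315,373)),ray(D,(374,360)),ray(V,(254,46))]))
print("p2 head",tri([ray(S,(216,277)),ray(D,(258,316))]),"tip",tri([ray(S,(223,340)),ray(D,(261,360))]))
E
python3 m3.py
```

```text
p1 head (array([493.83043684, 106.82542776,  52.39615942]), [19.0, 20.5, 11.3]) tip (array([458.89932349, 194.64969803,  -2.6592845 ]), [2.1, 2.5, 1.2])
p2 head (array([607.46140241, 212.58854409, 100.63364771]), [12.9, 12.9]) tip (array([611.00905151, 204.41174014,   2.04226758]), [1.1, 1.1])
```

```bash
cat > m4.py <<'E'
from h import *
import pickle
cs=pickle.load(open("c0.pkl","rb")); V=pickle.load(open("c1.pkl","rb"))
S,D,W=cs["scene"],cs["side"],cs["wrist"]
for z in (9,50,110): print(z,atz(S,(313,306),z).round(),atz(D,(362,286),z).round(),atz(V,(294,152),z).round(),atz(W,(147,114),z).round())
for q in ((459,195,110),(609,206,110)): print([proj(c,q).round() for c in (S,D,V,W)])
E
python3 m4.py
```

```text
9 [533.  75.   9.] [473.  28.   9.] [498.  95.   9.] [501.  93.   9.]
50 [502. 126.  50.] [475.  89.  50.] [501.  98.  50.] [521.  92.  50.]
110 [456. 200. 110.] [477. 178. 110.] [505. 102. 110.] [549.  90. 110.]
[array([313., 303.]), array([377., 294.]), array([221.,  11.]), array([  0., -43.])]
[array([215., 278.]), array([257., 296.]), array([449.,  -7.]), array([217., -77.])]
```

The purple look-alikes were toppling while the pictures were taken and now lie flat (18 mm high), clear of the path. Now to the key.

>>> servo_tool(
  plan=[
    [[1,0.2,3.9,0,0],[1,0.2,3.9,0,0],[1,0.2,3.9,0,0],[1,0.27,3.72,0,0],[1,0,0,-3,0],[1,0,0,-3,0],[1,0,0,-3,0],[1,0,0,-2.5,0],[1,0,0,-2,0],[1,0,0,-1.8,0],[1,0,0,0,0],[1,0,0,0,0]],
  ],
  squeeze=60,
)

```text
clock: 3.15
ee_pos: [534.1, 194.1, 78.4]
ee_rot: [-0.0, 0.707, 0.707, -0.0]
contact_force: [-0.5, 0.8, 0.5]
finger_gap: 85.7
grasp_force: 0.0
```

>>> servo_tool(
  plan=[
    [[0,0,0,0,0],[0,0,0,0,0],[0,0,0,0,0],[0,0,0,0,0],[0,0,0,0,0],[0,0,0,0,0],[0,0,0,0,0],[0,0,0,0,0]],
  ],
)

```text
clock: 3.95
ee_pos: [534.1, 194.2, 78.6]
ee_rot: [0.0, 0.707, 0.707, 0.0]
contact_force: [3.4, -0.9, 2.7]
finger_gap: 16.3
grasp_force: 58.6
```

>>> servo_tool(
  plan=[
    [[0,0,0,2,0],[0,0,0,3,0],[0,0,0,3,0],[0,0,0,3,0],[0,0,0,2,0],[0,-0.9,-2.8,0,0],[0,-1,-3,0,0],[0,-1,-3,0,0],[0,-1,-3,0,0],[0,-0.6,-2.2,0,0],[0,0,0,-1,0],[0,0,0,0,0]],
  ],
)

```text
clock: 5.15
ee_pos: [488.0, 54.2, 196.7]
ee_rot: [-0.001, 0.707, 0.707, -0.001]
contact_force: [-0.4, 0.0, -1.9]
finger_gap: 16.7
grasp_force: 59.3
```

```bash
cat > d.py <<'E'
from h import *
import pickle
cs={}
for n in ["scene","side"]:
    c=cs[n]=bot.camera(n)
pickle.dump(cs,open("c2.pkl","wb"))
def crop(n,x,y,w,h,k): return cv2.resize(cs[n]["color"][y:y+h,x:x+w,::-1],(w*k,h*k),interpolation=cv2.INTER_CUBIC)
cv2.imwrite("pics/crop2.png",np.hstack([crop("scene",310,180,80,100,5),crop("side",312,170,80,100,5)]))
o=bot.get_obs(); print(o["ee_pos"],o["finger_gap"],o["grasp_force"])
E
python3 d.py
```

```text
[488.54052831  54.79185543 197.77297746] 16.527645271688133 59.344924092292786
```

View pics/crop2.png

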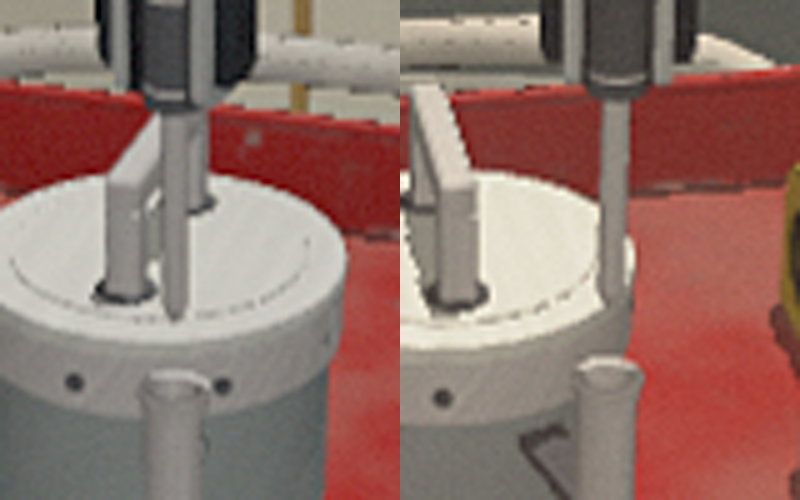

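```bash
cat > m5.py <<'E'
from h import *
import pickle
c=pickle.load(open("c2.pkl","rb")); S,D=c["scene"],c["side"]
P=lambda a,b: (310+a/5-.4,180+b/5-.4)
Q=lambda a,b: (312+(a-400)/5-.4,170+b/5-.4)
tip=tri([ray(S,P(176,319)),ray(D,Q(611,305))]);top=tri([ray(S,P(175,114)),ray(D,Q(616,99))]);mo=tri([ray(S,P(174.5,385)),ray(D,Q(608,374))])
print(tip,top,mo); d=top[0]-tip[0]; print(d[:2]/d[2], tip[0]-mo[0])
E
python3 m5.py
```

```text
(array([488.05683192,  54.08105854, 122.85261982]), [0.6, 0.6]) (array([487.91465126,  55.16025494, 188.97084474]), [0.8, 0.8]) (array([488.52773733,  54.15315466, 100.10548675]), [0.2, 0.2])
[-0.0021504   0.01632222] [-0.47090541 -0.07209612 22.74713307]
```

>>> servo_tool(
  plan=[
    [[0,0.05,0,-1,0],[0,0,0,-1,0],[0,0,0,-0.5,0],[0,0,0,-0.5,0],[0,0,0,-0.5,0],[0,0,0,-0.5,0],[0,0,0,0,0]],
  ],
)

```text
clock: 5.95
ee_pos: [489.0, 54.2, 157.6]
ee_rot: [-0.0, 0.707, 0.707, -0.0]
contact_force: [0.5, -0.2, -0.8]
finger_gap: 16.7
grasp_force: 59.3
```

Tip about 17 mm inside, no side load; continue.

>>> servo_tool(
  plan=[
    [[0,0,0,-0.5,0],[0,0,0,-0.8,0],[0,0,0,-0.8,0],[0,0,0,-0.8,0],[0,0,0,-0.8,0],[0,0,0,-0.5,0],[0,0,0,-0.2,0],[0,0,0,-0.2,0],[0,0,0,0,0]],
  ],
)

```text
clock: 6.85
ee_pos: [489.3, 53.8, 112.2]
ee_rot: [0.0, 0.707, 0.707, -0.0]
contact_force: [-1.3, -5.7, 3.5]
finger_gap: 16.5
grasp_force: 60.1
```

>>> servo_tool(
  plan=[
    [[0,0,0.03,-0.2,0],[0,0,0.03,-0.2,0],[0,0,0,-0.2,0],[0,0,0,-0.1,0],[0,0,0,0,0]],
  ],
)

```text
clock: 7.35
ee_pos: [489.5, 53.9, 106.0]
ee_rot: [0.001, 0.707, 0.707, -0.0]
contact_force: [-3.4, -12.2, 11.0]
finger_gap: 17.0
grasp_force: 60.8
```

>>> servo_tool(
  plan=[
    [[0,0,0,-0.1,0],[0,0,0,-0.1,0],[0,0,0,0,0]],
  ],
)

```text
clock: 7.65
ee_pos: [489.5, 53.9, 104.1]
ee_rot: [0.001, 0.707, 0.707, -0.0]
contact_force: [-5.1, -12.3, 13.1]
finger_gap: 16.6
grasp_force: 60.9
```

>>> servo_tool(
  plan=[
    [[0,-0.03,-0.1,0,0],[0,0,0,-0.1,0],[0,0,0,0,0]],
  ],
)

```text
clock: 7.95
ee_pos: [489.5, 53.5, 103.9]
ee_rot: [0.001, 0.707, 0.707, 0.0]
contact_force: [-5.9, -6.2, 19.0]
finger_gap: 16.3
grasp_force: 61.6
```

>>> servo_tool(
  plan=[
    [[0,0,0,-0.1,0],[0,0,0,-0.1,0],[0,0,0,0,0]],
  ],
)

```text
clock: 8.25
ee_pos: [489.7, 53.5, 103.6]
ee_rot: [0.001, 0.707, 0.707, 0.001]
contact_force: [-16.2, -7.6, 37.0]
finger_gap: 16.1
grasp_force: 63.6
```

The force rises sharply at the predicted height, so the head is seated. Unload, release and check.

>>> servo_tool(
  plan=[
    [[0,0,0,0.2,0],[0,0,0,0,0],[0.3,0,0,0,0],[0.6,0,0,0,0],[1,0,0,0,0],[1,0,0,0,0],[1,0,0,0,0],[1,0,0,2,0],[1,0,0,4,0],[1,0,0,4,0],[1,0,0,2,0],[1,0,0,0,0]],
  ],
)

```text
clock: 9.45
ee_pos: [489.8, 53.9, 225.6]
ee_rot: [0.002, 0.707, 0.707, 0.002]
contact_force: [0.1, -0.6, -0.6]
finger_gap: 85.5
grasp_force: 0.0
```

```bash
cat > e.py <<'E'
from h import *
import pickle
cs={}
for n in ["scene","side"]:
    c=cs[n]=bot.camera(n)
pickle.dump(cs,open("c3.pkl","wb"))
def crop(n,x,y,w,h,k): return cv2.resize(cs[n]["color"][y:y+h,x:x+w,::-1],(w*k,h*k),interpolation=cv2.INTER_CUBIC)
cv2.imwrite("pics/crop3.png",np.hstack([crop("scene",310,190,80,100,5),crop("side",302,170,80,100,5)]))
o=bot.get_obs(); print(o["ee_pos"],o["clock"])
E
python3 e.py
```

```text
[488.85433062  53.82276171 221.83780478] 9.55
```

View pics/crop3.png

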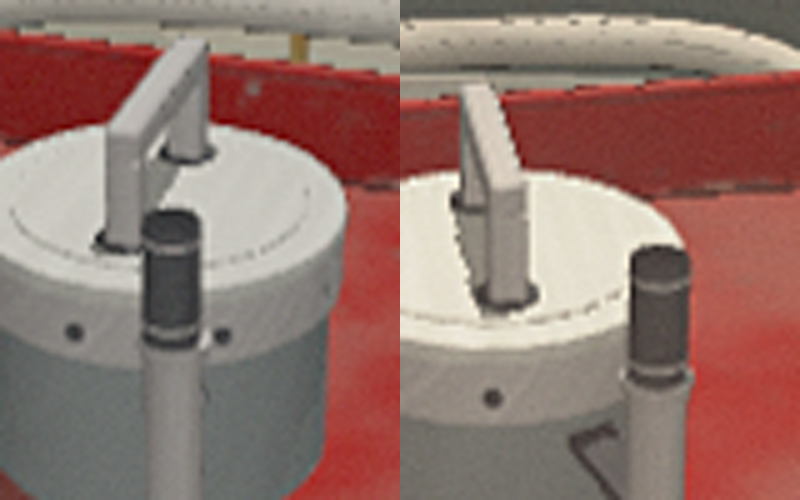

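The key is upright and its head sits on the mouth (scene 344,245; side 353,231). Now the lid handle.

>>> servo_tool(
  plan=[
    [[1,1.3,-2.2,0,0.06],[1,1.35,-2.3,0,0.06],[1,1.35,-2.3,0,0.06],[1,1.3,-2.2,0,0],[1,0,0,0,0],[1,0,0,-2,0],[1,0,0,-2.5,0],[1,0,0,-2.5,0],[1,0,0,-2.5,0],[1,0,0,-1.5,0],[1,0,0,0,0],[1,0,0,0,0]],
  ],
)

```text
clock: 10.75
ee_pos: [541.9, -36.0, 112.7]
ee_rot: [-0.0, 0.641, 0.768, 0.0]
contact_force: [1.2, -1.0, 0.6]
finger_gap: 85.5
grasp_force: 0.0
```

>>> servo_tool(
  plan=[
    [[1,0.04,0,-0.4,0],[0,0,0,0,0],[0,0,0,0,0],[0,0,0,0,0],[0,0,0,0,0],[0,0,0,0,0],[0,0,0,0,0],[0,0,0,0,0],[0,0,0,0,0],[0,0,0,0,0]],
  ],
  squeeze=100,
)

```text
clock: 11.75
ee_pos: [542.4, -36.2, 108.7]
ee_rot: [0.0, 0.641, 0.768, 0.0]
contact_force: [-1.4, -1.0, 6.0]
finger_gap: 10.0
grasp_force: 98.4
```

>>> servo_tool(
  plan=[
    [[0,0,0,0.15,0],[0,0,0,0.15,0],[0,0,0,0.15,0],[0,0,0,0,0]],
  ],
)

```text
clock: 12.15
ee_pos: [542.1, -36.2, 112.3]
ee_rot: [-0.0, 0.641, 0.768, -0.0]
contact_force: [0.6, -0.2, -6.9]
finger_gap: 10.2
grasp_force: 97.9
```

>>> servo_tool(
  plan=[
    [[0,0,0,0.15,0],[0,0,0,0.15,0],[0,0,0,0.15,0],[0,0,0,0.15,0],[0,0,0,0,0],[0,0,0,0,0]],
  ],
)

```text
clock: 12.75
ee_pos: [542.8, -36.3, 120.0]
ee_rot: [0.001, 0.641, 0.768, 0.0]
contact_force: [-0.2, 0.5, 2.0]
finger_gap: 10.6
grasp_force: 99.8
```

>>> servo_tool(
  plan=[
    [[0,0,0,0.2,0],[0,0,0,0.25,0],[0,0,0,0.25,0],[0,0,0,0.25,0],[0,0,0,0.25,0],[0,0,0,0.2,0],[0,0,0,0.1,0],[0,0,0,0,0],[0,0,0,0,0],[0,0,0,0,0],[0,0,0,0,0]],
  ],
)

```text
clock: 13.85
ee_pos: [542.3, -36.2, 133.7]
ee_rot: [-0.0, 0.641, 0.768, -0.0]
contact_force: [0.0, 0.4, -3.1]
finger_gap: 10.3
grasp_force: 99.1
```

```bash
sed -i 's/c3.pkl/c4.pkl/;s/crop3/crop4/' e.py; python3 e.py
```

```text
[542.28786317 -36.20271242 133.74917709] 13.95
```

View pics/crop4.png

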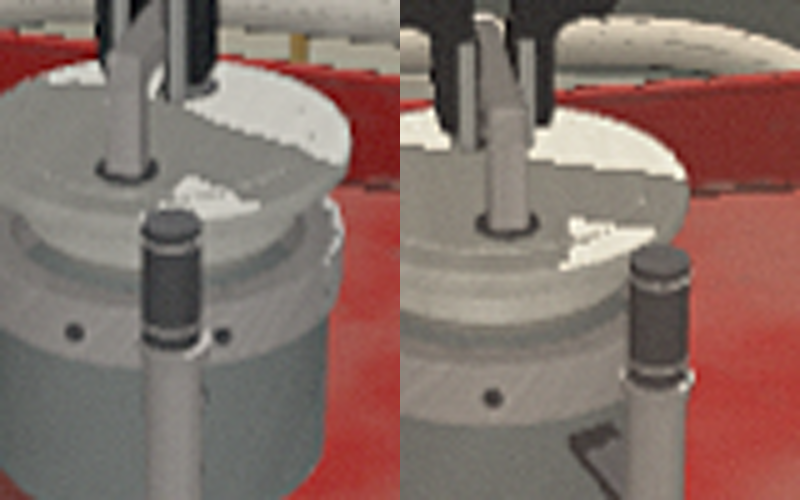

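The lid hangs level, about 25 mm up, with its own weight only (3.1 N), and the key is still seated. Handing in.

```bash
python3 -c "
from rig import bot
print(bot.finish_job())"
```

```text
the job is handed in; nothing more can be done
None
```

I handed the job in at about 14 s on the robot's clock: the vent key is let go with its head on the tube mouth, and the lid is free of its seal and held level and steady about 25 mm above the rim; the hand-in returned no verdict, and the stem depth was judged from the seating force and pictures, not read directly.

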